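# Clear the wash rack of its bail and load the build plates

### The arm

A 6-joint arm with a two-finger parallel gripper is mounted at the origin on the work surface. World frame = base frame: x ahead of the robot, y to its left, z up, the work surface at z = 0. Lengths are in m, angles in rad, forces in N, time in s.
With the tool pointing down it reaches from about 0.325 to 0.85 m from the base axis. Payload 4.4 kg.
Tool frame: the origin (TCP) lies midway between the tips of the shut fingers; the grasp point (between the pads) lies 19 mm behind it; z points along the fingers, y is the direction in which the jaws open and shut (so a half turn about z gives the same grasp; the last joint's range is limited). The gripper opens to 94 mm and grips with 3 to 60 N. Pads are 16 mm wide; open, the fingers measure 119 mm over their backs; the gripper's body (75 mm by 177 mm) begins 78 mm behind the grasp point.
Start: joints at [-1.472, 0.207, 1.542, -0, 1.393, -0.15], TCP at [0.142, -0.557, 0.205] pointing down, gripper open.
Joint ranges: [-2.73, 2.73], [-0.86, 2.22], [0.23, 2.46], [-1.11, 4.25], [0.08, 2.63], [-2.82, 2.82]. Speed limits (rad/s): [2.79, 2.79, 3.14, 3.14, 3.14, 3.14].

### API

Orientations are given as a 3x3 rotation matrix whose columns are the frame's x, y, z axes.
In Python, from workcell import read_state, capture, camera_params, sign_off, look_for, regions_of gives the robot as it stands.
- The arm moves only by the tool servo_tool, never from a script. Its argument "plan" is a list that holds one entry, the list of rows, each a list of 5 numbers: the shift along the tool's x, y, z in cm, then the turn about the tool's z in rad, then the closure, from 0 (fully open) to 1 (shut). In form: [[[dx, dy, dz, twist, gripper], ...]]. A call has 1 to 10 rows; each row is the pose to reach, as a shift and turn from the pose commanded when the call began, along the tool's axes at that moment; what a row does not reach only later rows make up. A row lasts 1/10 s, in which the tool goes at most 50 mm and 8.59 degrees, less where a joint would pass 70% of its speed; a pose out of reach is approached as far as the arm can. A call with a gripper value outside its range is refused whole. The fingers move at their own pace and stop on an object; "force" is the grip in N (left out, the last holds). Time passes only in rows, so rows that repeat a pose let the fingers close. It gives the time, the measured TCP pose, the force and the opening at its end, in the units of the state.
- read_state(): the state, without advancing time (a new reading comes with each control period).
- capture(name): name is "scene" or "top"; returns (picture, depth): 384x512x3 uint8, red, green, blue; 384x512 float32, m along the optical axis (not along the pixel's ray), 0 where there is no reading.
- camera_params(name): a dict with "mtx" (3x3 intrinsics, pixels), "k1" (the pictures are not rectified: a ray, as slopes to the right and down, at radius r is drawn at 1 + k1 r^2 times it, then the intrinsics apply), "R" (3x3) and "t" (3): a world point X has camera coordinates R X + t. Camera axes: x right, y down, z forward; pixel columns grow to the right and rows downward; lengths in m; the calibration is good to about 2 mm. A picture is of the moment at which its call begins. camera_params takes no time and is no camera call.
- sign_off(): hands the job in, once; it reports no verdict.
Trained networks look in the newest picture that a camera, given by its name, has taken for a name from the list of things; names that differ only in an ending like _2 or _b are one class to them, and where a whole thing is asked for, a point or a joint stands for the part that bears it (a point fixed in the world has none). Each returns a list of dicts, best first, with "conf" (0 to 1); they miss things now and then, are a little off and sometimes report something else, mostly with a low value. They report only what shows in the picture. A call takes as long as a camera call.
- look_for(camera, query): "centre" ([x, y, z] in m, in the coordinates of the camera as it stood for that picture, good to about 4 mm: the middle of the surface that is visible of it).
- regions_of(camera, query): "region" (384x512 bool, what is visible of it).
The state is a dict: "time": time; "joint_pos": joint angles; "joint_velocities": joint speeds; "joint_torque": joint torques, N m; "position": TCP position; "orientation": TCP orientation; "wrist_force": force on the tool from outside, world axes, zero at the start; "moment": the same for the moment, N m; "width": opening from 0.0 (shut) to 1.0 (fully open).
Only numpy, scipy, OpenCV 4.12 (cv2) and the standard library are available. Lean on these libraries where they do the work, as an engineer would, in place of code of your own. Each camera call takes 0.05 s, during which the arm holds its last target. There are 200 camera calls.

### The job

Swing the wire bail that bars the front of the plate rack up and well past upright towards the back and leave it there, then slide each of the two standing build plates fully home in the slot that closely fits its thickness. Keep the spare slot empty for a plate still to come, do not let a plate fall over, and leave everything else where it stands.

Things in the scene. Friction and masses are not known exactly. Their poses are not given: they have to be found in the camera images.
- plate_thin: bare perforated aluminium build plate 9 mm thick, standing on a long edge: 118 mm long (its x), 9 mm (its y), 75 mm high (its z), about 210 g. Origin at the middle of its underside. Its two ends look alike.
- plate_thick: bare perforated aluminium build plate 15 mm thick, standing on a long edge: 118 mm long (its x), 15 mm (its y), 75 mm high (its z), about 350 g. Origin at the middle of its underside. Its two ends look alike.
- slot_narrow: narrowest rack slot, 12 mm wide, which fits the 9 mm plate. Origin on its floor (10 mm above table), mid-mouth; x runs in, y across, z up. Black walls 40 mm high, x = 14 to 100 mm (end stop); mouth guides flare to 12 mm wider at x = -1 mm. Slots 50 mm apart, in any order. A plate fully home touches the stop: middle at x = 41 mm, tail at x = -18 mm.
- slot_middle: middle-width rack slot, 18 mm wide, which fits the 15 mm plate. Origin on its floor (10 mm above table), mid-mouth; x runs in, y across, z up. Black walls 40 mm high, x = 14 to 100 mm (end stop); mouth guides flare to 12 mm wider at x = -1 mm. Slots 50 mm apart, in any order. A plate fully home touches the stop: middle at x = 41 mm, tail at x = -18 mm.
- slot_wide: widest rack slot, 24 mm wide, for a thicker plate that is still in the printer; it stays empty. Origin on its floor (10 mm above table), mid-mouth; x runs in, y across, z up. Black walls 40 mm high, x = 14 to 100 mm (end stop); mouth guides flare to 12 mm wider at x = -1 mm. Slots 50 mm apart, in any order. A plate fully home touches the stop: middle at x = 41 mm, tail at x = -18 mm.
- rack: fixed plate rack. Origin on the table below the middle of the row of mouths, x into the slots, y along the row, z up. Steel base, top at z = 10 mm, from x = -52 to 118 mm, 180 mm wide.
- lintel (a point): middle of a steel bar over all the mouths: rack x = 5 to 15 mm, underside 96 mm and top 104 mm above the table, 164 mm long, on a post at each end (rack y = +-79 mm). Plates (top at 85 mm in the rack) pass under it; they can enter only from the front and the gripper cannot follow under it.
- bail (a joint): angle of the wire bail (rad): 0 = down, lying level across the front of the mouths (its stop); 1.57 = straight up; 2.6 = thrown back to its rear stop. Stiff hinge (0.1 N m): it stays where it is left.
- bail_bar (a point): middle of the bail's cross bar: round dark steel bar, 10 mm diameter, 178 mm long along the rack's y, joined by arms at y = +-89 mm; it swings on a radius of 95 mm about bail_hinge. Its x axis points from the bar to the hinge (it turns with the bail).
- bail_hinge (a point): point on the bail's hinge axis midway between its arms: rack x = 50 mm, y = 0, z = 40 mm above the table; the axis is the rack's y. At bail angle a the bar is at rack x = 50 - 95 cos a, z = 40 + 95 sin a (mm).
- resin_bottle: bystander, leave alone: amber resin bottle with black cap, 58 mm diameter, 125 mm high; origin at the middle of its underside
- jar: bystander, leave alone: glass jar with white cap, 54 mm diameter, 70 mm high; origin at the middle of its underside
- mixing_cup: bystander, leave alone: white plastic mixing cup, 60 mm diameter, 65 mm high; origin at the middle of its underside
- scraper: bystander, leave alone: flat spatula-like scraper lying down, 190 mm long, along its x; origin near its middle
- parts_tray: bystander, leave alone: black open tray 100 x 140 x 35 mm; origin at the middle of its underside
- hex_driver: bystander, leave alone: screwdriver-shaped driver lying down, 170 mm long, along its x; origin near its middle

How it is judged:
By the outcome, as a careful person would: the job done as asked, in the order asked, and still so for the second after the job is handed in, with the robot touching nothing.
It also fails if it takes over 72 s, if anything falls off the work surface, if the arm or the gripper's body presses on something with over 40 N, if the wrist force passes 120 N, or if a joint passes its speed limit or range.

## Working session

There is one attempt and no reset: what is moved stays moved. The work goes in short steps, Python scripts to look and compute and a tool call to move; the robot and the scene stay as the last step left them, time stands still between calls to the robot, and variables do not carry over. Pictures are saved under pics/ and viewed, about 8 in all and at most 12, crops included, and the job is handed in when it is done.

Besides the shell and the picture viewer there is one more tool, called after "Emit:" by a JSON object that holds its "api" and its "payload", one argument or row to a line. servo_tool: Moves the arm, as the interface text tells. Its arguments: {"type":"object","properties":{"plan":{"type":"array"},"force":{"type":"number"}},"required":["plan"]}

```bash
mkdir -p pics; ls; cat > h.py <<'E'
import numpy as np, cv2
from workcell import *
def cloud(name, D):
    """world points (384,512,3) for a depth image"""
    p=camera_params(name); K=np.array(p["mtx"],float); R=np.array(p["R"]); t=np.array(p["t"])
    v,u=np.mgrid[0:D.shape[0],0:D.shape[1]]
    uv=np.stack([u,v],-1).reshape(-1,1,2).astype(np.float64)
    n=cv2.undistortPoints(uv,K,np.array([p["k1"],0,0,0.])).reshape(D.shape+(2,))
    c=np.dstack([n*D[...,None],D])
    return (c-t)@R
def toworld(name,c):
    p=camera_params(name); return (np.array(c)-np.array(p["t"]))@np.array(p["R"])
E
python3 - <<'E'
from h import *
for n in("scene","top"):
    I,D=capture(n); cv2.imwrite(f"pics/{n}0.png",I[...,::-1]); np.savez(f"{n}0.npz",I=I,D=D)
    p=camera_params(n); print(n,"cam at",-np.array(p["R"]).T@np.array(p["t"]),p["mtx"],p["k1"])
    for q in["plate_thin","plate_thick","rack","bail","slot_narrow","slot_middle","slot_wide","resin_bottle","jar","mixing_cup","scraper","parts_tray","hex_driver"]:
        print(q,[(np.round(toworld(n,d["centre"]),3).tolist(),round(d["conf"],2)) for d in look_for(n,q)[:3]])
s=read_state();print(s)
E
```

```text
pics
scene cam at [1.49010111 0.14348345 0.91393509] [[407.48232844   0.         254.30395594]
 [  0.         407.48232844 197.0478481 ]
 [  0.           0.           1.        ]] -0.10519030335951139
plate_thin [([0.481, -0.306, 0.044], 0.76), ([0.581, 0.155, 0.008], 0.39)]
plate_thick [([0.515, -0.158, 0.073], 0.63)]
rack [([0.578, 0.16, 0.015], 0.89), ([0.654, 0.207, 0.05], 0.47)]
bail [([0.532, 0.152, 0.075], 0.87)]
slot_narrow [([0.645, 0.105, 0.046], 0.79)]
slot_middle [([0.647, 0.156, 0.053], 0.75)]
slot_wide [([0.656, 0.21, 0.051], 0.76)]
resin_bottle [([0.695, -0.111, 0.075], 0.72)]
jar [([0.715, -0.23, 0.05], 0.88), ([0.517, -0.159, 0.074], 0.52), ([0.473, 0.347, 0.043], 0.52)]
mixing_cup [([0.471, 0.351, 0.047], 0.57), ([0.579, 0.156, 0.01], 0.39)]
scraper [([0.552, -0.435, 0.001], 0.62)]
parts_tray [([0.702, -0.387, 0.004], 0.67)]
hex_driver []
top cam at [ 0.40811996 -0.02202452  1.30648015] [[425.90240571   0.         254.22572104]
 [  0.         425.90240571 192.1234077 ]
 [  0.           0.           1.        ]] -0.06920553828752235
plate_thin [([0.472, -0.303, 0.066
[... 694 characters left out ...]
e+00, -1.50472509e-01]), 'joint_velocities': array([ 7.90626120e-04,  8.51709843e-05, -2.77901270e-04, -9.50342723e-04,
       -1.01464157e-03,  3.72267675e-04]), 'joint_torque': array([ 6.15827266e-04, -3.70883095e+01, -2.81751287e+01,  6.97898841e-02,
        2.76253733e-02,  7.19973031e-06]), 'position': array([ 0.14158382, -0.55729266,  0.20545006]), 'orientation': array([[ 9.69212232e-01,  2.46226824e-01, -1.92643301e-06],
       [ 2.46226824e-01, -9.69212232e-01,  5.00705695e-06],
       [-6.34250711e-07, -5.32724033e-06, -1.00000000e+00]]), 'wrist_force': array([-0.2243798 , -0.65651707,  0.14735518]), 'moment': array([0.01571583, 0.01649086, 0.00889334]), 'width': 1.0021918087587258}
```

View pics/scene0.png

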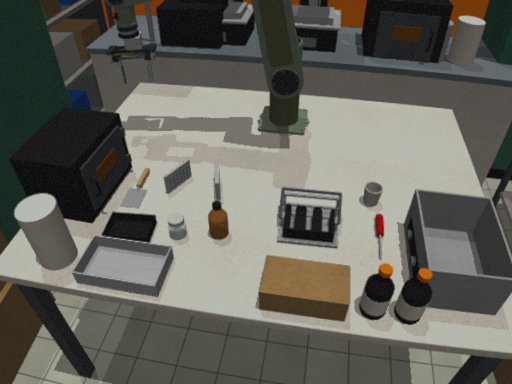

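View pics/top0.png

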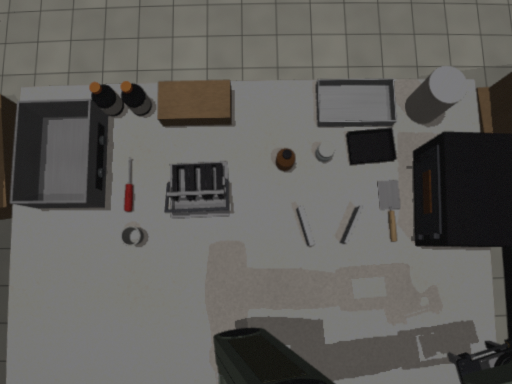

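```bash
python3 - <<'E'
from h import *
z=np.load("top0.npz");P=cloud("top",z["D"])
def fit(mask,name):
    q=P[mask][:,:2].astype(np.float32); r=cv2.minAreaRect(q); print(name,len(q),np.round(r[0],4),np.round(r[1],4),round(r[2],2))
x,y,h=P[...,0],P[...,1],P[...,2]
fit((h>.068)&(h<.08)&(x>.35)&(x<.6)&(y<-.23)&(y>-.38),"thin?")
fit((h>.068)&(h<.08)&(x>.35)&(x<.6)&(y<-.1)&(y>-.23),"thick?")
R=(x>.4)&(x<.75)&(y>.03)&(y<.3)
for lo,hi in[(.005,.016),(.04,.06),(.07,.09),(.09,.11)]: fit(R&(h>lo)&(h<hi),(lo,hi))
# raster height map of rack
H=np.zeros((350,320));m=R&(h>.003)
H[((x[m]-.4)*1000).astype(int).clip(0,349),((y[m]-.0)*1000).astype(int).clip(0,319)]=h[m]
H=cv2.dilate(H,np.ones((3,3)))
cv2.imwrite("pics/rack_h.png",cv2.resize(cv2.applyColorMap((H*2200).clip(0,255).astype(np.uint8),cv2.COLORMAP_JET),None,fx=1.7,fy=1.7))
E
```

```text
thin? 137 [ 0.4767 -0.3047] [0.0111 0.1163] 63.52
thick? 216 [ 0.4748 -0.1681] [0.1155 0.0158] 15.47
(0.005, 0.016) 1396 [0.5785 0.1654] [0.3425 0.2672] 0.21
(0.04, 0.06) 1190 [0.6136 0.1516] [0.1088 0.1863] 1.39
(0.07, 0.09) 282 [0.5475 0.1506] [0.0549 0.1874] 1.65
(0.09, 0.11) 213 [0.5713 0.1493] [0.0106 0.1637] 1.85
```

View pics/rack_h.png

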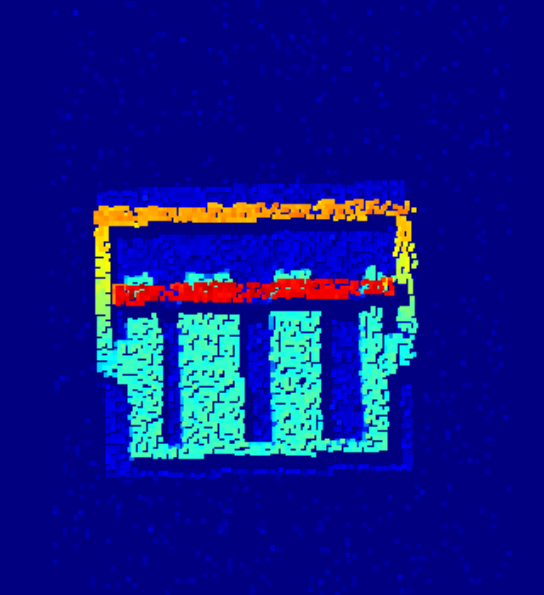

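The scene view shows the rack near pixel (308,220), with both standing plates to its left and the bottle between them. In the top view the thin plate is at (350,223), the thick one at (305,225) and the rack at (198,188). The height map shows the slots in order narrow, middle, wide with rising y (columns 172, 257, 340). The bail bar is partly raised at z≈0.08.

```bash
python3 - <<'E'
from h import *
z=np.load("top0.npz");P=cloud("top",z["D"]);x,y,h=P[...,0],P[...,1],P[...,2]
def line(m,n):
    q=P[m];a=np.polyfit(q[:,1],q[:,0],1)
    for _ in range(3):
        r=q[:,0]-np.polyval(a,q[:,1]); q=q[abs(r)<max(2*r.std(),.003)]; a=np.polyfit(q[:,1],q[:,0],1)
    lo,hi=np.percentile(q[:,1],[.5,99.5]); c=(lo+hi)/2
    print(n,len(q),"yaw",-np.arctan(a[0]),"mid",np.polyval(a,c),c,"z",np.median(q[:,2]),"y",lo,hi); return np.arctan(-a[0])
R=(y>.03)&(y<.28)
yaw=line(R&(h>.093)&(h<.115)&(x>.55)&(x<.59),"lintel")
line(R&(h>.068)&(h<.095)&(x>.5)&(x<.54),"bar")
c,s=np.cos(yaw),np.sin(yaw)
# walls in rack-rotated frame about (.5613,.15)
u=c*(x-.5613)+s*(y-.15); v=-s*(x-.5613)+c*(y-.15)
m=(u>.03)&(u<.09)&(abs(v)<.09)
b=np.arange(-.085,.086,.002)
for lo in b:
    k=m&(v>=lo)&(v<lo+.002); print(f"{lo*1000:.0f}:{np.mean(h[k]>.03):.1f}",end=" ")
k=R&(h>.035)&(h<.06)&(abs(v)<.065); print("\nwall u range",np.percentile(u[k],[1,99]))
s=read_state();print(s["time"])
E
```

```text
lintel 212 yaw 0.03040891221108301 mid 0.5710454268282154 0.15002457124561086 z 0.10300056138719013 y 0.069307721890683 0.2307414206005387
bar 223 yaw 0.03030499964684102 mid 0.5247977925797928 0.14826847125784443 z 0.0825409452485302 y 0.05667961813582482 0.239857324379864
-85:0.8 -83:0.4 -81:0.2 -79:0.7 -77:0.6 -75:1.0 -73:1.0 -71:1.0 -69:1.0 -67:1.0 -65:1.0 -63:1.0 -61:1.0 -59:1.0 -57:1.0 -55:0.0 -53:0.0 -51:0.0 -49:0.0 -47:0.1 -45:0.8 -43:1.0 -41:1.0 -39:1.0 -37:1.0 -35:1.0 -33:1.0 -31:1.0 -29:1.0 -27:1.0 -25:1.0 -23:1.0 -21:1.0 -19:1.0 -17:1.0 -15:1.0 -13:1.0 -11:1.0 -9:nan -7:nan -5:0.0 -3:0.0 -1:0.0 1:0.0 3:0.0 5:0.0 7:0.4 9:0.7 11:1.0 13:1.0 15:1.0 17:1.0 19:1.0 21:1.0 23:1.0 25:1.0 27:1.0 29:1.0 31:1.0 33:1.0 35:1.0 37:nan 39:nan 41:nan 43:0.0 45:0.0 47:0.0 49:0.0 51:0.0 53:0.0 55:0.0 57:0.0 59:0.0 61:0.6 63:1.0 65:1.0 67:1.0 69:1.0 71:1.0 73:1.0 75:1.0 77:1.0 79:1.0 81:0.8 83:0.6 85:0.3 
wall u range [2.15965864e-04 2.41499521e-01]
1.4
  return _methods._mean(a, axis=axis, dtype=dtype,
  ret = ret.dtype.type(ret / rcount)
```

```bash
cat >> h.py <<'E'
YAW=.0304; RO=np.array([.5610,.1497])
def rk(u,v): c,s=np.cos(YAW),np.sin(YAW); return RO+np.array([c*u-s*v,s*u+c*v])
def go(xy,z,yaw,pre=""):
    """shift (cm, tool axes) and twist from the present pose to TCP (xy,z) with tool x at yaw"""
    s=read_state(); R=s["orientation"]; d=R.T@(np.array([*xy,z])-s["position"])*100
    psi=np.arctan2(R[1,0],R[0,0]); t=(psi-yaw+np.pi)%(2*np.pi)-np.pi
    print(pre,"move",np.round(d,2),"twist",round(t,3),"| t",round(s["time"],2),"pos",np.round(s["position"],4),"psi",round(psi,4),"F",np.round(s["wrist_force"],1),"w",round(s["width"]*94,1))
E
python3 - <<'E'
from h import *
go(rk(-.0367,0),.17,YAW+np.pi/2,"hover bail")
E
```

```text
hover bail move [ 54.48 -58.99   3.55] twist -1.352 | t 1.4 pos [ 0.1416 -0.5573  0.2055] psi 0.2488 F [-0.2 -0.7  0.1] w 94.2
```

Emit:
{"api": "servo_tool", "payload": {
  "plan": [
    [[3.4,-3.7,0,-0.08,0.3],[6.8,-7.4,0,-0.17,0.66],[10.2,-11.1,0,-0.25,0.66],[13.6,-14.8,0,-0.34,0.66],[17,-18.5,0,-0.42,0.66],[20.4,-22.1,0,-0.51,0.66],[23.8,-25.8,0,-0.59,0.66],[27.2,-29.5,0,-0.67,0.66],[30.6,-33.2,0,-0.76,0.66],[34,-36.9,0,-0.84,0.66]]
  ],
  "force": 10
}}

```text
time: 2.4
position: [0.3801, -0.1157, 0.206]
orientation: [[0.461, 0.887, 0.002], [0.887, -0.461, -0.001], [-0.0, 0.002, -1.0]]
wrist_force: [-0.1, -0.4, -0.6]
width: 0.342
```

```bash
python3 - <<'E'
from h import *
go(rk(-.0367,0),.17,YAW+np.pi/2,"hover bail")
E
```

```text
hover bail move [30.1   0.61  3.59] twist -0.509 | t 2.4 pos [ 0.3801 -0.1157  0.206 ] psi 1.0919 F [-0.1 -0.4 -0.6] w 32.1
```

Emit:
{"api": "servo_tool", "payload": {
  "plan": [
    [[4,0.1,0.4,-0.07,0.66],[8,0.2,0.9,-0.14,0.66],[12,0.2,1.4,-0.21,0.66],[16,0.3,1.9,-0.28,0.66],[20,0.4,2.4,-0.35,0.66],[24,0.5,2.9,-0.42,0.66],[28,0.5,3.3,-0.48,0.66],[30.1,0.6,3.6,-0.51,0.66],[30.1,0.6,3.6,-0.51,0.66],[30.1,0.6,3.6,-0.51,0.66]]
  ]
}}

```text
time: 3.4
position: [0.5239, 0.1464, 0.1692]
orientation: [[-0.029, 1.0, -0.001], [1.0, 0.029, -0.001], [-0.001, -0.001, -1.0]]
wrist_force: [-0.7, 0.2, -0.5]
width: 0.339
```

```bash
python3 - <<'E'
from h import *
go(rk(-.0367,0),.072,YAW+np.pi/2,"grip bail")
I,D=capture("scene"); P=cloud("scene",D); x,y,h=P[...,0],P[...,1],P[...,2]
cv2.imwrite("pics/bail1.png",cv2.resize(I[150:270,240:390,::-1],None,fx=5,fy=5))
E
```

```text
grip bail move [0.23 0.06 9.72] twist -0.002 | t 3.4 pos [0.5239 0.1464 0.1692] psi 1.5993 F [-0.7  0.2 -0.5] w 31.8
```

View pics/bail1.png

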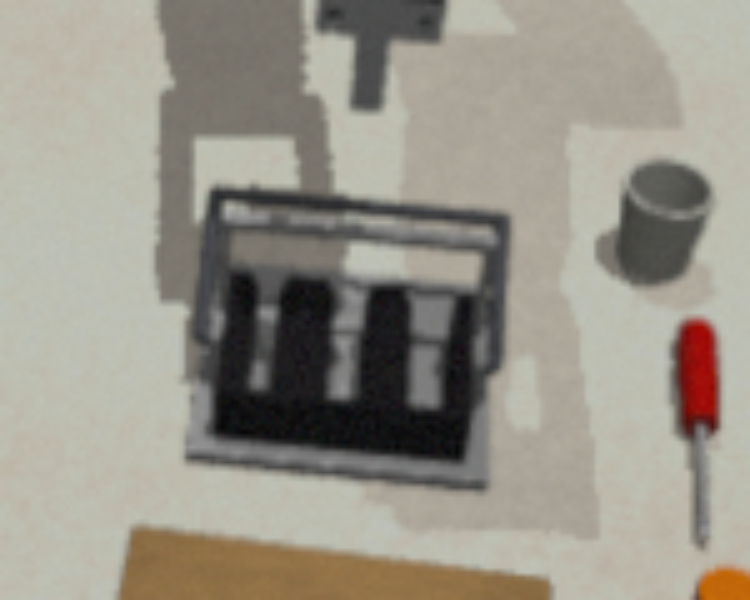

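The crop shows the fingers at (368,60), above the middle of the bail bar, which runs from (215,195) to (505,215). The lintel is just behind it. I'll descend and grip.

Emit:
{"api": "servo_tool", "payload": {
  "plan": [
    [[0.2,0.1,3,0,0.66],[0.2,0.1,6,0,0.66],[0.2,0.1,8,0,0.66],[0.2,0.1,9.2,0,0.66],[0.2,0.1,9.7,0,0.66],[0.2,0.1,9.7,0,0.66],[0.2,0.1,9.7,0,1],[0.2,0.1,9.7,0,1],[0.2,0.1,9.7,0,1],[0.2,0.1,9.7,0,1]]
  ],
  "force": 8
}}

```text
time: 4.45
position: [0.5252, 0.1486, 0.073]
orientation: [[-0.028, 1.0, 0.0], [1.0, 0.028, 0.0], [0.0, 0.0, -1.0]]
wrist_force: [-1.6, 0.0, 1.7]
width: 0.101
```

```bash
python3 - <<'E'
from h import *
go(rk(-.0367,0),.072,YAW+np.pi/2,"grip bail")
s=read_state(); p=s["position"][:2]-RO; u=np.array([np.cos(YAW),np.sin(YAW)])@p; a0=np.arccos((.05-u)/.095); print(u,a0,.04+.095*np.sin(a0))
for k in np.linspace(a0,2.45,21): print(np.round(k,2),np.round([95*(np.cos(a0)-np.cos(k))/10,-95*(np.sin(k)-np.sin(a0))/10],2))
E
```

```text
grip bail move [ 0.   -0.08  0.1 ] twist -0.002 | t 4.45 pos [0.5252 0.1486 0.073 ] psi 1.599 F [-1.6  0.   1.7] w 9.5
-0.035861042635114325 0.44222794508942165 0.08065564361329289
0.44 [ 0. -0.]
0.54 [ 0.45 -0.84]
0.64 [ 0.98 -1.63]
0.74 [ 1.59 -2.36]
0.84 [ 2.27 -3.03]
0.94 [ 3.02 -3.63]
1.04 [ 3.81 -4.15]
1.14 [ 4.66 -4.59]
1.25 [ 5.55 -4.94]
1.35 [ 6.47 -5.19]
1.45 [ 7.4  -5.36]
1.55 [ 8.36 -5.43]
1.65 [ 9.31 -5.41]
1.75 [10.25 -5.29]
1.85 [11.18 -5.07]
1.95 [12.09 -4.77]
2.05 [12.95 -4.37]
2.15 [13.78 -3.89]
2.25 [14.55 -3.33]
2.35 [15.26 -2.7 ]
2.45 [15.9  -1.99]
```

Emit:
{"api": "servo_tool", "payload": {
  "plan": [
    [[0,0.4,-0.9,0,1],[0,0.95,-1.8,0,1],[0,1.5,-2.55,0,1],[0,2.2,-3.2,0,1],[0,3.0,-3.8,0,1],[0,3.8,-4.3,0,1],[0,4.65,-4.7,0,1],[0,5.55,-5.0,0,1],[0,6.45,-5.25,0,1],[0,7.4,-5.4,0,1]]
  ]
}}

```text
time: 5.45
position: [0.6004, 0.1507, 0.1283]
orientation: [[-0.028, 1.0, 0.001], [1.0, 0.028, 0.0], [0.0, 0.001, -1.0]]
wrist_force: [-2.2, 0.1, 3.9]
width: 0.098
```

```bash
python3 - <<'E'
from h import *
go(rk(-.0367,0),.072,YAW+np.pi/2,"")
s=read_state(); p=s["position"][:2]-RO; u=np.array([np.cos(YAW),np.sin(YAW)])@p; a0=np.arccos((.05-u)/.095); print(u,a0,.04+.095*np.sin(a0))
E
```

```text
move [ 0.   -7.62  5.62] twist -0.002 | t 5.45 pos [0.6004 0.1507 0.1283] psi 1.599 F [-2.2  0.1  3.9] w 9.2
0.03941688938843201 1.4591634472639399 0.1344086742295607
```

Emit:
{"api": "servo_tool", "payload": {
  "plan": [
    [[0,0.95,-0.05,0,1],[0,1.9,-0.05,0,1],[0,2.85,0.1,0,1],[0,3.8,0.3,0,1],[0,4.7,0.6,0,1],[0,5.55,1.0,0,1],[0,6.4,1.45,0,1],[0,7.15,2.0,0,1],[0,7.85,2.65,0,1],[0,8.5,3.3,0,1]]
  ]
}}

```text
time: 6.45
position: [0.6843, 0.1527, 0.0924]
orientation: [[-0.028, 1.0, -0.001], [1.0, 0.028, -0.0], [-0.0, -0.001, -1.0]]
wrist_force: [-1.7, 0.5, 1.0]
width: 0.103
```

Emit:
{"api": "servo_tool", "payload": {
  "plan": [
    [[0,0,0,0,1],[0,0,0,0,0.7],[0,0,0,0,0.66],[0,0,0,0,0.66],[0,0,-2,0,0.66],[0,0,-5,0,0.66],[0,0,-8,0,0.66],[0,-4,-10,0.1,0.66],[0,-8,-10,0.2,0.66],[0,-13,-10,0.3,0.66]]
  ]
}}

```text
time: 7.45
position: [0.5545, 0.1491, 0.1952]
orientation: [[0.273, 0.962, 0.004], [0.962, -0.273, 0.0], [0.001, 0.004, -1.0]]
wrist_force: [0.5, 0.1, 0.7]
width: 0.338
```

```bash
python3 - <<'E'
from h import *
I,D=capture("scene")
cv2.imwrite("pics/bail2.png",cv2.resize(I[130:270,150:390,::-1],None,fx=3,fy=3))
I,D=capture("top"); np.savez("top1.npz",I=I,D=D)
P=cloud("top",D);x,y,h=P[...,0],P[...,1],P[...,2]
def fit(m,z):
    q=P[m][:,:2].astype(np.float32); r=cv2.minAreaRect(q); k=q-q.mean(0); w=np.linalg.svd(k,full_matrices=False)[2][0]; w*=np.sign(w[0])
    print(len(q),np.round(r[0],4),q.mean(0),np.round(r[1],4),"rect",r[2],"pca yaw",np.arctan2(w[1],w[0]))
fit((h>.068)&(h<.08)&(x>.35)&(x<.6)&(y<-.23)&(y>-.38),"thin")
fit((h>.068)&(h<.08)&(x>.35)&(x<.6)&(y<-.1)&(y>-.23),"thick")
thick=np.array([.4748,-.1681]);a=.27
g=thick-.034*np.array([np.cos(a),np.sin(a)])
go(g,.15,a,"hover thick")
E
```

```text
137 [ 0.4768 -0.3042] [ 0.47680986 -0.3040352 ] [0.0104 0.1157] rect 63.47678756713867 pca yaw -0.4618201
216 [ 0.475  -0.1684] [ 0.47504672 -0.16809085] [0.1157 0.0156] rect 15.419032096862793 pca yaw 0.26965824
hover thick move [-34.17  -1.08   4.18] twist 1.029 | t 7.55 pos [0.5446 0.1491 0.1902] psi 1.2991 F [-0.4 -0.4 -0.8] w 32.2
```

View pics/bail2.png

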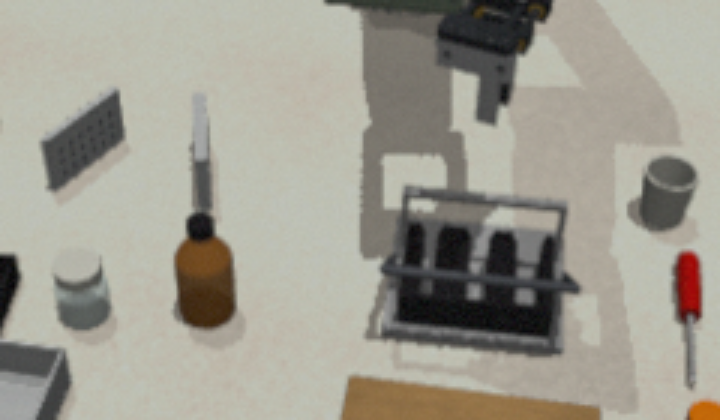

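The bail bar now lies behind the walls at (385–575, 265–285), thrown back. Next is the thick plate, at (200,150) in the crop.

Emit:
{"api": "servo_tool", "payload": {
  "plan": [
    [[-4,-0.1,0.5,0.12,0.52],[-8,-0.3,1.0,0.24,0.52],[-12,-0.4,1.5,0.36,0.52],[-16,-0.5,2,0.48,0.52],[-20,-0.6,2.5,0.6,0.52],[-24,-0.8,3,0.72,0.52],[-28,-0.9,3.5,0.84,0.52],[-32,-1,4,0.96,0.52],[-34.2,-1.1,4.2,1.03,0.52],[-34.2,-1.1,4.2,1.03,0.52]]
  ]
}}

```text
time: 8.55
position: [0.4515, -0.1801, 0.1519]
orientation: [[0.965, 0.262, 0.001], [0.262, -0.965, -0.001], [0.0, 0.002, -1.0]]
wrist_force: [-0.2, 0.7, -0.5]
width: 0.477
```

```bash
python3 - <<'E'
from h import *
a=.2695;g=np.array([.475,-.1682])-.034*np.array([np.cos(a),np.sin(a)])
go(g,.027,a,"grip thick")
E
```

```text
grip thick move [-0.82 -0.54 12.49] twist -0.005 | t 8.55 pos [ 0.4515 -0.1801  0.1519] psi 0.2646 F [-0.2  0.7 -0.5] w 44.8
```

Emit:
{"api": "servo_tool", "payload": {
  "plan": [
    [[0,0,1.5,0,0.52],[0,0,3,0,0.52],[0,0,3,0,0.52],[0,0,3,0,0.52]]
  ]
}}

```text
time: 8.95
position: [0.4522, -0.1766, 0.1218]
orientation: [[0.964, 0.267, 0.0], [0.267, -0.964, 0.0], [0.0, -0.0, -1.0]]
wrist_force: [0.2, -1.0, -0.2]
width: 0.481
```

```bash
python3 - <<'E'
from h import *
a=.2695;g=np.array([.475,-.1682])-.034*np.array([np.cos(a),np.sin(a)])
go(g,.027,a,"grip thick")
E
```

```text
grip thick move [-0.98 -0.2   9.48] twist 0.001 | t 8.95 pos [ 0.4522 -0.1766  0.1218] psi 0.2706 F [ 0.2 -1.  -0.2] w 45.2
```

Emit:
{"api": "servo_tool", "payload": {
  "plan": [
    [[-1,-0.2,2.5,0,0.52],[-1,-0.2,5.5,0,0.52],[-1,-0.2,8,0,0.52],[-1,-0.2,9.2,0,0.52],[-1,-0.2,9.5,0,0.52],[-1,-0.2,9.5,0,0.55],[-1,-0.2,9.5,0,0.7],[-1,-0.2,9.5,0,0.9],[-1,-0.2,9.5,0,1],[-1,-0.2,9.5,0,1]]
  ],
  "force": 50
}}

```text
time: 9.95
position: [0.4418, -0.1779, 0.027]
orientation: [[0.964, 0.266, 0.001], [0.266, -0.964, 0.0], [0.001, 0.0, -1.0]]
wrist_force: [-0.8, 1.0, 2.1]
width: 0.161
```

Emit:
{"api": "servo_tool", "payload": {
  "plan": [
    [[0,0,0,0,1],[0,0,0,0,1],[0,0,0,0,1],[0,0,-1,0,1],[0,0,-2,0,1],[0,0,-3,0,1],[0,0,-3,0,1],[0,0,-3,0,1]]
  ]
}}

```text
time: 10.75
position: [0.4417, -0.1781, 0.0569]
orientation: [[0.964, 0.266, 0.001], [0.266, -0.964, -0.001], [0.001, 0.001, -1.0]]
wrist_force: [-0.3, 0.1, -3.8]
width: 0.159
```

```bash
python3 - <<'E'
from h import *
go(rk(-.11,0),.06,YAW,"pre-insert mid")
I,D=capture("scene")
cv2.imwrite("pics/thick1.png",cv2.resize(I[130:270,150:390,::-1],None,fx=3,fy=3))
I,D=capture("top"); P=cloud("top",D);x,y,h=P[...,0],P[...,1],P[...,2]
s=read_state();p=s["position"];c,n=s["orientation"][:2,0]
u=(x-p[0])*c+(y-p[1])*n; v=-(x-p[0])*n+(y-p[1])*c
m=(abs(v)<.02)&(u>.0)&(u<.12)&(h>.05)
for lo in np.arange(0,.12,.01):
    k=m&(u>=lo)&(u<lo+.01); print(round(lo,2),k.sum(),np.round(np.median(h[k]),4) if k.any() else "",np.round(np.median(v[k]),4) if k.any() else "")
print("head u",np.percentile(u[m],99))
E
```

```text
pre-insert mid move [  9.51 -31.04  -0.33] twist 0.238 | t 10.75 pos [ 0.4417 -0.1781  0.0569] psi 0.2687 F [-0.3  0.1 -3.8] w 14.9
0.0 96 0.4351 0.0007
0.01 89 0.4351 0.0009
0.02 87 0.4335 0.0009
0.03 78 0.4303 0.0028
0.04 63 0.4268 0.0058
0.05 56 0.4255 0.0067
0.06 47 0.1052 0.0056
0.07 27 0.1024 0.0023
0.08 26 0.1027 0.0021
0.09 7 0.1021 0.002
0.1 0  
0.11 0  
head u 0.09026617745732893
```

View pics/thick1.png

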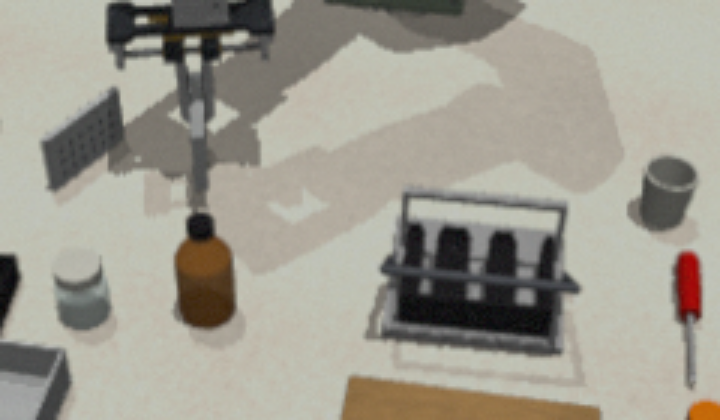

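Emit:
{"api": "servo_tool", "payload": {
  "plan": [
    [[0.5,-3,0,0.02,1],[1.5,-6.5,-0.3,0.05,1],[2.5,-10,-0.3,0.08,1],[3.6,-13.5,-0.3,0.1,1],[4.7,-17,-0.3,0.13,1],[5.8,-20.5,-0.3,0.16,1],[7,-24,-0.3,0.19,1],[8.4,-28,-0.3,0.22,1],[9.3,-30.4,-0.3,0.24,1],[9.5,-31,-0.3,0.24,1]]
  ]
}}

```text
time: 11.85
position: [0.4503, 0.1486, 0.059]
orientation: [[0.999, 0.032, -0.001], [0.032, -0.999, 0.001], [-0.001, -0.001, -1.0]]
wrist_force: [-0.1, -1.5, -3.9]
width: 0.157
```

Emit:
{"api": "servo_tool", "payload": {
  "plan": [
    [[0,0,0.5,0,1],[0,0,1,0,1],[0,0,1.2,0,1],[0,0,1.2,0,1]]
  ]
}}

```text
time: 12.25
position: [0.4501, 0.145, 0.0466]
orientation: [[1.0, 0.027, -0.002], [0.027, -1.0, -0.0], [-0.002, 0.0, -1.0]]
wrist_force: [0.3, 0.5, -3.6]
width: 0.16
```

```bash
cat >> h.py <<'E'
def plate(vc,lo=.05,hi=.1):
    """camera view of held plate in rack frame: v of the plate top by u, and slots"""
    I,D=capture("top"); P=cloud("top",D);d=P[...,:2]-RO;h=P[...,2]
    c,n=np.cos(YAW),np.sin(YAW);u=d@[c,n];v=d@[-n,c]
    m=(abs(v-vc)<.02)&(u>-.1)&(u<.0)&(h>.07)&(h<.12)
    q=np.stack([u[m],v[m],h[m]],1)
    for a in np.arange(-.08,0,.02):
        k=q[(q[:,0]>=a)&(q[:,0]<a+.02)]
        if len(k)>3: print("u",round(a,2),len(k),"v",np.round([k[:,1].min(),np.median(k[:,1]),k[:,1].max()],4),"h",np.round(np.median(k[:,2]),4))
    s=read_state();d=s["position"][:2]-RO;print("TCP u,v",np.round([d@[c,n],d@[-n,c]],4))
    return I
E
python3 - <<'E'
from h import *
go(rk(-.11,0),.042,YAW,"pre-insert mid")
plate(0)
go(rk(-.02,0),.042,YAW,"insert mid")
E
```

```text
pre-insert mid move [ 0.1  -0.14  0.46] twist -0.003 | t 12.25 pos [0.4501 0.145  0.0466] psi 0.027 F [ 0.3  0.5 -3.6] w 15.0
u -0.04 29 v [-0.0111 -0.0039  0.0051] h 0.0929
u -0.02 5 v [-0.011  -0.0064 -0.0015] h 0.0922
TCP u,v [-0.1106 -0.0012]
insert mid move [ 9.06 -0.15  0.49] twist -0.003 | t 12.3 pos [0.4505 0.1451 0.047 ] psi 0.0271 F [-0.2  0.1 -3.2] w 15.0
```

Emit:
{"api": "servo_tool", "payload": {
  "plan": [
    [[0,-0.25,0.3,0,1],[0.5,-0.25,0.4,0,1],[1,-0.25,0.4,0,1],[1.6,-0.25,0.4,0,1],[2.2,-0.25,0.4,0,1],[2.8,-0.25,0.4,0,1],[3.4,-0.25,0.4,0,1],[4.0,-0.25,0.4,0,1],[4.5,-0.25,0.4,0,1],[4.5,-0.25,0.4,0,1]]
  ]
}}

```text
time: 13.3
position: [0.4967, 0.15, 0.0436]
orientation: [[1.0, 0.029, 0.001], [0.029, -1.0, 0.0], [0.001, -0.0, -1.0]]
wrist_force: [0.5, 0.2, -2.6]
width: 0.159
```

```bash
python3 - <<'E'
from h import *
go(rk(-.02,0),.037,YAW,"insert mid")
plate(0)
E
```

```text
insert mid move [4.42 0.21 0.67] twist -0.002 | t 13.3 pos [0.4967 0.15   0.0436] psi 0.0286 F [ 0.5  0.2 -2.6] w 15.0
TCP u,v [-0.0649  0.0022]
```

Emit:
{"api": "servo_tool", "payload": {
  "plan": [
    [[0.4,0.05,0,0,1],[0.9,0.05,0,0,1],[1.4,0.05,0,0,1],[1.9,0.05,0,0,1],[2.4,0.05,0,0,1],[2.9,0.05,0,0,1],[3.4,0.05,0,0,1],[3.9,0.05,0,0,1],[4.4,0.05,0,0,1],[4.4,0.05,0,0,1]]
  ]
}}

```text
time: 14.35
position: [0.5407, 0.1507, 0.0436]
orientation: [[1.0, 0.029, 0.001], [0.029, -1.0, 0.0], [0.001, -0.0, -1.0]]
wrist_force: [-0.5, 0.5, -3.5]
width: 0.157
```

```bash
python3 - <<'E'
from h import *
go(rk(-.02,0),.037,YAW,"insert mid")
I=plate(0); cv2.imwrite("pics/ins_top.png",cv2.resize(I[140:260,150:270,::-1],None,fx=5,fy=5))
J,_=capture("scene"); cv2.imwrite("pics/ins.png",cv2.resize(J[130:270,220:390,::-1],None,fx=4,fy=4))
E
```

```text
insert mid move [0.03 0.17 0.66] twist -0.002 | t 14.35 pos [0.5407 0.1507 0.0436] psi 0.0287 F [-0.5  0.5 -3.5] w 14.7
TCP u,v [-0.0209  0.0017]
```

View pics/ins.png

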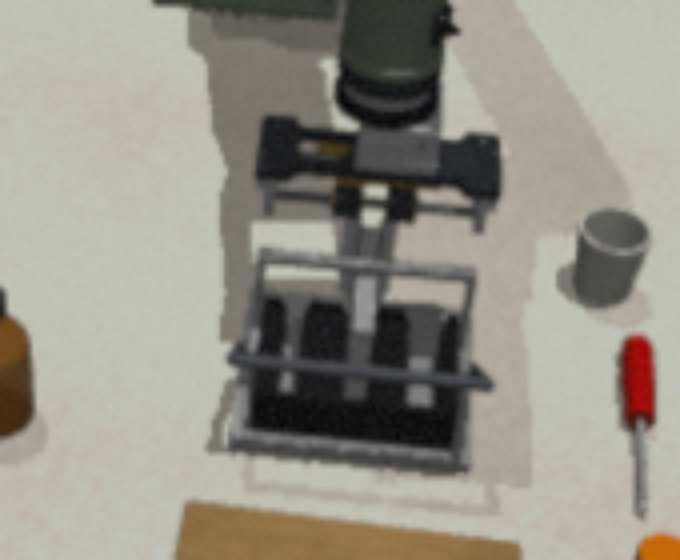

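The thick plate is in the middle slot, between the wall blocks at (360,300). Next I lower it, release it, back off and push it home with shut fingers.

Emit:
{"api": "servo_tool", "payload": {
  "plan": [
    [[0,0,0.3,0,1],[0,0,0.55,0,1],[0,0,0.6,0,1],[0,0,0.6,0,0.75],[0,0,0.6,0,0.68],[0,0,0.6,0,0.68],[-1.5,0,0.6,0,0.68],[-4,0,0.6,0,0.68],[-6,0,0.6,0,0.68],[-6,0,0.6,0,0.8]]
  ],
  "force": 20
}}

```text
time: 15.45
position: [0.4772, 0.149, 0.0371]
orientation: [[1.0, 0.029, -0.002], [0.029, -1.0, -0.0], [-0.002, 0.0, -1.0]]
wrist_force: [-0.5, -0.7, -0.6]
width: 0.268
```

Emit:
{"api": "servo_tool", "payload": {
  "plan": [
    [[0,0,0,0,1],[0,0,0,0,1],[0,0,0,0,1],[0.8,0,0,0,1],[1.6,0,0,0,1],[2.2,0,0,0,1],[2.8,0,0,0,1],[3.2,0,0,0,1]]
  ]
}}

```text
time: 16.25
position: [0.5107, 0.1499, 0.0372]
orientation: [[1.0, 0.029, -0.004], [0.029, -1.0, -0.0], [-0.004, 0.0, -1.0]]
wrist_force: [-7.4, 0.0, 4.5]
width: 0.003
```

```bash
python3 - <<'E'
from h import *
go(rk(-.026,0),.037,YAW,"home mid")
plate(0)
E
```

```text
home mid move [2.43 0.17 0.01] twist -0.002 | t 16.25 pos [0.5107 0.1499 0.0372] psi 0.0287 F [-7.4  0.   4.5] w 0.3
TCP u,v [-0.0493  0.0017]
```

Emit:
{"api": "servo_tool", "payload": {
  "plan": [
    [[0.3,0.1,0,0,1],[0.6,0.1,0,0,1],[0.9,0.1,0,0,1],[1.2,0.1,0,0,1],[1.5,0.1,0,0,1],[1.8,0.1,0,0,1],[2.1,0.1,0,0,1],[2.2,0.1,0,0,1]]
  ]
}}

```text
time: 17.1
position: [0.5342, 0.1496, 0.0375]
orientation: [[1.0, 0.029, 0.0], [0.029, -1.0, 0.0], [0.0, -0.0, -1.0]]
wrist_force: [-4.0, -0.3, -1.8]
width: 0.006
```

Emit:
{"api": "servo_tool", "payload": {
  "plan": [
    [[0.1,0,0,0,1],[0.2,0,0,0,1],[0.2,0,0,0,1]]
  ]
}}

```text
time: 17.4
position: [0.534, 0.1495, 0.0375]
orientation: [[1.0, 0.029, -0.004], [0.029, -1.0, -0.0], [-0.004, 0.0, -1.0]]
wrist_force: [-6.2, -0.4, 3.4]
width: 0.004
```

```bash
python3 - <<'E'
from h import *
go(rk(-.026,0),.037,YAW,"home mid")
plate(0)
E
```

```text
home mid move [0.09 0.06 0.05] twist -0.001 | t 17.4 pos [0.534  0.1495 0.0375] psi 0.0289 F [-6.2 -0.4  3.4] w 0.4
TCP u,v [-0.027   0.0007]
```

Emit:
{"api": "servo_tool", "payload": {
  "plan": [
    [[0.1,0,0,0,1],[0.2,0,0,0,1],[0.3,0,0,0,1],[0.4,0,0,0,1]]
  ]
}}

```text
time: 17.85
position: [0.5337, 0.1495, 0.0375]
orientation: [[0.999, 0.029, -0.013], [0.029, -1.0, -0.001], [-0.013, 0.001, -1.0]]
wrist_force: [-18.9, -2.7, 15.2]
width: 0.005
```

```bash
python3 - <<'E'
from h import *
go(rk(-.026,0),.037,YAW,"home mid")
E
```

```text
home mid move [0.13 0.06 0.05] twist -0.001 | t 17.85 pos [0.5337 0.1495 0.0375] psi 0.0294 F [-18.9  -2.7  15.2] w 0.5
```

Force rises at u≈−0.027 with no further advance, so the plate is against the stop. Now for the thin plate.

Emit:
{"api": "servo_tool", "payload": {
  "plan": [
    [[-0.5,0,0,0,1],[-2,0,0,0,1],[-4,0,-1,0,1],[-5,0,-5,0,0.8],[-5,1,-9,0,0.6],[-5,5,-11,0.05,0.55],[-5.5,9.5,-11,0.1,0.55],[-6,14,-11,0.15,0.55],[-6.5,18.5,-11,0.2,0.55],[-7,23,-11,0.25,0.55]]
  ]
}}

```text
time: 18.85
position: [0.4776, -0.0845, 0.1487]
orientation: [[0.975, -0.221, 0.005], [-0.221, -0.975, -0.002], [0.005, 0.001, -1.0]]
wrist_force: [0.0, -0.3, -0.1]
width: 0.449
```

```bash
python3 - <<'E'
from h import *
I,D=capture("top"); P=cloud("top",D);d=P[...,:2]-RO;h=P[...,2]
c,n=np.cos(YAW),np.sin(YAW);u=d@[c,n];v=d@[-n,c]
m=(abs(v)<.02)&(h>.07)&(h<.092)&(u>-.06)&(u<.12); q=np.stack([u[m],v[m],h[m]],1)
print("thick in rack: n",len(q),"u",np.percentile(q[:,0],[1,99]),"v",np.percentile(q[:,1],[2,50,98]),"h",np.median(q[:,2]))
J,_=capture("scene"); cv2.imwrite("pics/home1.png",np.vstack([cv2.resize(I[150:225,155:240,::-1],(480,424)),])); cv2.imwrite("pics/home1s.png",cv2.resize(J[130:270,150:390,::-1],None,fx=3,fy=3))
a=-.462;g=np.array([.4768,-.3042])-.034*np.array([np.cos(a),np.sin(a)])
go(g,.12,a,"hover thin")
E
```

```text
thick in rack: n 209 u [-0.016847    0.09811108] v [-0.00857187 -0.00114984  0.00660571] h 0.08388201658719992
hover thin move [ 1.49 20.31  2.94] twist 0.233 | t 18.95 pos [ 0.4777 -0.0877  0.1488] psi -0.2287 F [ 0.2  1.  -0.1] w 42.8
```

Emit:
{"api": "servo_tool", "payload": {
  "plan": [
    [[0.3,4,0.5,0.05,0.55],[0.6,8,1,0.1,0.55],[0.9,12,1.6,0.15,0.55],[1.2,16,2.2,0.19,0.55],[1.4,19,2.7,0.22,0.55],[1.5,20.3,2.9,0.23,0.55],[1.5,20.3,2.9,0.23,0.55],[1.5,20.3,2.9,0.23,0.55],[1.5,20.3,2.9,0.23,0.55]]
  ]
}}

```text
time: 19.85
position: [0.4471, -0.282, 0.1187]
orientation: [[0.901, -0.434, 0.0], [-0.434, -0.901, 0.0], [0.0, -0.0, -1.0]]
wrist_force: [0.7, 0.6, 0.6]
width: 0.455
```

```bash
python3 - <<'E'
from h import *
a=-.462;g=np.array([.4768,-.3042])-.034*np.array([np.cos(a),np.sin(a)])
go(g,.027,a,"grip thin")
E
```

```text
grip thin move [0.24 0.67 9.17] twist 0.013 | t 19.85 pos [ 0.4471 -0.282   0.1187] psi -0.449 F [0.7 0.6 0.6] w 42.7
```

Emit:
{"api": "servo_tool", "payload": {
  "plan": [
    [[0.2,0.65,1.5,0.013,0.55],[0.2,0.65,5,0.013,0.55],[0.2,0.65,8,0.013,0.55],[0.2,0.65,9,0.013,0.55],[0.2,0.65,9.2,0.013,0.55],[0.2,0.65,9.2,0.013,0.55],[0.2,0.65,9.2,0.013,0.7],[0.2,0.65,9.2,0.013,0.8],[0.2,0.65,9.2,0.013,0.9],[0.2,0.65,9.2,0.013,1]]
  ],
  "force": 45
}}

```text
time: 20.85
position: [0.4458, -0.2906, 0.0272]
orientation: [[0.894, -0.448, 0.001], [-0.448, -0.894, -0.001], [0.001, 0.0, -1.0]]
wrist_force: [-0.1, 0.2, 0.6]
width: 0.149
```

Emit:
{"api": "servo_tool", "payload": {
  "plan": [
    [[0,0,0,0,1],[0,0,0,0,1],[0,0,0,0,1],[0,0,-1,0,1],[0,0,-2,0,1],[0,0,-3,0,1],[0,0,-3,0,1],[0,0,-3,0,1]]
  ]
}}

```text
time: 21.65
position: [0.4456, -0.2905, 0.0569]
orientation: [[0.894, -0.448, 0.001], [-0.448, -0.894, -0.001], [0.001, 0.0, -1.0]]
wrist_force: [0.5, 0.3, -1.6]
width: 0.094
```

```bash
python3 - <<'E'
from h import *
go(rk(-.12,-.05),.06,YAW,"pre-insert narrow")
J,_=capture("scene"); cv2.imwrite("pics/thin1.png",cv2.resize(J[130:270,150:390,::-1],None,fx=3,fy=3))
E
```

```text
pre-insert narrow move [-17.58 -34.43  -0.33] twist -0.495 | t 21.65 pos [ 0.4456 -0.2905  0.0569] psi -0.4642 F [ 0.5  0.3 -1.6] w 8.9
```

View pics/thin1.png

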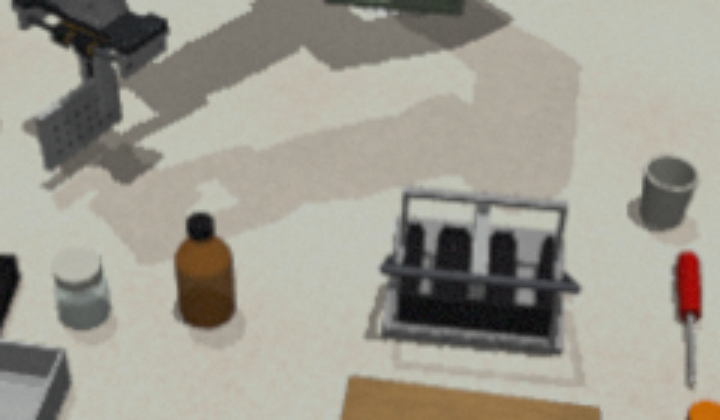

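The thin plate is held and lifted at (80,125), and the thick plate stands in the middle slot at (480,240). Carrying it over.

Emit:
{"api": "servo_tool", "payload": {
  "plan": [
    [[-1.5,-3,0,-0.04,1],[-3.3,-6.5,0,-0.09,1],[-5.2,-10.2,0,-0.14,1],[-7.1,-13.9,0,-0.2,1],[-9,-17.6,0,-0.26,1],[-10.9,-21.3,0,-0.31,1],[-12.8,-25,0,-0.36,1],[-14.7,-28.7,0,-0.42,1],[-16.4,-32.2,0,-0.47,1],[-17.6,-34.5,0,-0.495,1]]
  ]
}}

```text
time: 22.7
position: [0.4416, 0.0994, 0.0561]
orientation: [[0.999, 0.034, -0.001], [0.034, -0.999, 0.001], [-0.001, -0.001, -1.0]]
wrist_force: [1.5, 0.1, -2.0]
width: 0.096
```

Emit:
{"api": "servo_tool", "payload": {
  "plan": [
    [[0,0,0.5,0,1],[0,0,1,0,1],[0,0,1.2,0,1],[0,0,1.2,0,1]]
  ]
}}

```text
time: 23.1
position: [0.4418, 0.096, 0.0436]
orientation: [[1.0, 0.029, -0.002], [0.029, -1.0, -0.0], [-0.002, 0.0, -1.0]]
wrist_force: [0.2, 0.4, -3.0]
width: 0.094
```

```bash
python3 - <<'E'
from h import *
plate(-.05)
go(rk(-.065,-.049),.043,YAW,"insert narrow")
E
```

```text
u -0.06 21 v [-0.0562 -0.0543 -0.0486] h 0.0894
u -0.04 15 v [-0.0561 -0.0523 -0.0489] h 0.0908
TCP u,v [-0.1203 -0.0501]
insert narrow move [ 5.53 -0.12  0.1 ] twist -0.002 | t 23.15 pos [0.4423 0.096  0.044 ] psi 0.0288 F [ 0.7 -0.3 -3.1] w 8.7
```

Emit:
{"api": "servo_tool", "payload": {
  "plan": [
    [[0,-0.15,0,0,1],[0.5,-0.16,0,0,1],[1.1,-0.16,0,0,1],[1.7,-0.16,0,0,1],[2.3,-0.16,0,0,1],[2.9,-0.16,0,0,1],[3.5,-0.16,0,0,1],[4.1,-0.16,0,0,1],[4.7,-0.16,0,0,1],[5.2,-0.16,0,0,1]]
  ]
}}

```text
time: 24.15
position: [0.4949, 0.1001, 0.0443]
orientation: [[1.0, 0.031, -0.0], [0.031, -1.0, -0.0], [-0.0, 0.0, -1.0]]
wrist_force: [0.8, 0.3, -3.6]
width: 0.092
```

```bash
python3 - <<'E'
from h import *
go(rk(-.02,-.0485),.037,YAW,"insert narrow")
I=plate(-.05)
cv2.imwrite("pics/ins2.png",cv2.resize(I[140:240,150:250,::-1],None,fx=6,fy=6))
E
```

```text
insert narrow move [4.76 0.1  0.73] twist 0.0 | t 24.15 pos [0.4949 0.1001 0.0443] psi 0.0307 F [ 0.8  0.3 -3.6] w 8.7
TCP u,v [-0.0665 -0.0476]
```

Emit:
{"api": "servo_tool", "payload": {
  "plan": [
    [[0.4,0.05,0,0,1],[0.9,0.05,0,0,1],[1.4,0.05,0,0,1],[1.9,0.05,0,0,1],[2.4,0.05,0,0,1],[2.9,0.05,0,0,1],[3.4,0.05,0,0,1],[3.9,0.05,0,0,1],[4.4,0.05,0,0,1],[4.6,0.05,0,0,1]]
  ]
}}

```text
time: 25.2
position: [0.5412, 0.1011, 0.0445]
orientation: [[1.0, 0.031, 0.001], [0.031, -1.0, 0.0], [0.001, -0.0, -1.0]]
wrist_force: [-0.3, 0.2, -2.1]
width: 0.092
```

```bash
python3 - <<'E'
from h import *
go(rk(-.02,-.0485),.037,YAW,"insert narrow")
J,_=capture("scene"); cv2.imwrite("pics/ins3.png",cv2.resize(J[130:270,220:390,::-1],None,fx=4,fy=4))
E
```

```text
insert narrow move [0.13 0.06 0.75] twist 0.0 | t 25.2 pos [0.5412 0.1011 0.0445] psi 0.0307 F [-0.3  0.2 -2.1] w 8.6
```

View pics/ins3.png

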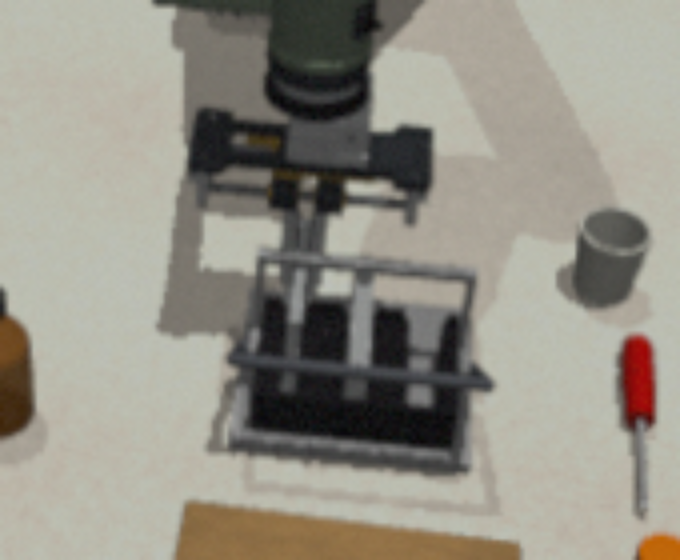

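The thin plate is in the narrow slot at (292,320), with the thick one at (360,320) and the wide slot empty. Lower, release, push.

Emit:
{"api": "servo_tool", "payload": {
  "plan": [
    [[0,0,0.3,0,1],[0,0,0.6,0,1],[0,0,0.7,0,1],[0,0,0.7,0,0.8],[0,0,0.7,0,0.75],[0,0,0.7,0,0.75],[-1.5,0,0.7,0,0.75],[-4,0,0.7,0,0.75],[-6,0,0.7,0,0.75],[-6,0,0.7,0,0.85]]
  ],
  "force": 20
}}

```text
time: 26.25
position: [0.4778, 0.0994, 0.037]
orientation: [[1.0, 0.031, -0.003], [0.031, -1.0, -0.0], [-0.003, -0.0, -1.0]]
wrist_force: [0.1, 0.4, 0.2]
width: 0.195
```

Emit:
{"api": "servo_tool", "payload": {
  "plan": [
    [[0,0,0,0,1],[0,0,0,0,1],[0,0,0,0,1],[0.8,0,0,0,1],[1.6,0,0,0,1],[2.2,0,0,0,1],[2.8,0,0,0,1],[3.2,0,0,0,1]]
  ]
}}

```text
time: 27.05
position: [0.512, 0.1003, 0.0372]
orientation: [[1.0, 0.031, -0.002], [0.031, -1.0, -0.0], [-0.002, -0.0, -1.0]]
wrist_force: [-5.4, -0.6, 3.6]
width: 0.009
```

```bash
python3 - <<'E'
from h import *
go(rk(-.026,-.0485),.037,YAW,"home narrow")
E
```

```text
home narrow move [2.44 0.06 0.02] twist 0.0 | t 27.05 pos [0.512  0.1003 0.0372] psi 0.0308 F [-5.4 -0.6  3.6] w 0.9
```

Emit:
{"api": "servo_tool", "payload": {
  "plan": [
    [[0.3,0.05,0,0,1],[0.6,0.05,0,0,1],[0.9,0.05,0,0,1],[1.2,0.05,0,0,1],[1.5,0.05,0,0,1],[1.8,0.05,0,0,1],[2.1,0.05,0,0,1],[2.3,0.05,0,0,1],[2.4,0.05,0,0,1],[2.5,0.05,0,0,1]]
  ]
}}

```text
time: 28.05
position: [0.5355, 0.1005, 0.0373]
orientation: [[1.0, 0.031, -0.005], [0.031, -1.0, -0.0], [-0.005, 0.0, -1.0]]
wrist_force: [-8.2, -0.9, 5.4]
width: 0.002
```

```bash
python3 - <<'E'
from h import *
go(rk(-.026,-.0485),.037,YAW,"home narrow")
E
```

```text
home narrow move [0.1  0.01 0.03] twist 0.001 | t 28.05 pos [0.5355 0.1005 0.0373] psi 0.0311 F [-8.2 -0.9  5.4] w 0.2
```

Emit:
{"api": "servo_tool", "payload": {
  "plan": [
    [[0.1,0,0,0,1],[0.2,0,0,0,1],[0.3,0,0,0,1],[0.35,0,0,0,1]]
  ]
}}

```text
time: 28.45
position: [0.5353, 0.1005, 0.0373]
orientation: [[0.999, 0.031, -0.013], [0.031, -1.0, -0.001], [-0.013, 0.001, -1.0]]
wrist_force: [-17.3, -1.2, 14.4]
width: 0.0
```

Emit:
{"api": "servo_tool", "payload": {
  "plan": [
    [[-0.5,0,0,0,1],[-2,0,0,0,1],[-4,0,-1,0,1],[-5,0,-5,0,1],[-6,1,-9,0,1],[-6.5,5,-13,0,1],[-7,9.5,-14,0,1],[-7,14,-14,0,1],[-7,18,-14,0,1],[-7,18,-14,0,1]]
  ]
}}

```text
time: 29.45
position: [0.4781, -0.0863, 0.1788]
orientation: [[1.0, 0.025, 0.005], [0.025, -1.0, -0.003], [0.004, 0.003, -1.0]]
wrist_force: [-0.1, 0.8, 0.3]
width: 0.009
```

```bash
python3 - <<'E'
from h import *
I,D=capture("top"); P=cloud("top",D);d=P[...,:2]-RO;h=P[...,2]
c,n=np.cos(YAW),np.sin(YAW);u=d@[c,n];v=d@[-n,c]
for v0 in(0,-.05,.05):
    m=(abs(v-v0)<.02)&(h>.065)&(h<.092)&(u>-.06)&(u<.115); q=np.stack([u[m],v[m],h[m]],1)
    print(v0,"n",len(q)); 
    if len(q)>5: print("u",np.percentile(q[:,0],[1,99]),"v",np.percentile(q[:,1],[2,50,98]),"h",np.median(q[:,2]))
m=(abs(v)<.09)&(u>.115)&(u<.15)&(h>.07)&(h<.12);print("bar u,h",u[m].mean(),h[m].mean(),m.sum())
J,_=capture("scene"); cv2.imwrite("pics/end.png",cv2.resize(J[130:270,150:390,::-1],None,fx=3,fy=3))
s=read_state();print(s["time"],s["position"],s["wrist_force"])
E
```

```text
0 n 218
u [-0.01691111  0.09811163] v [-0.00853646 -0.00187185  0.00652377] h 0.08404442392610602
-0.05 n 138
u [-0.01770242  0.09853453] v [-0.0544862  -0.05060705 -0.04563546] h 0.08361183087281893
0.05 n 0
bar u,h 0.1227930523455141 0.1037186697256766 219
29.55 [ 0.47722835 -0.08229041  0.17791992] [-0.74142129 -0.37295233 -0.8169328 ]
```

View pics/end.png

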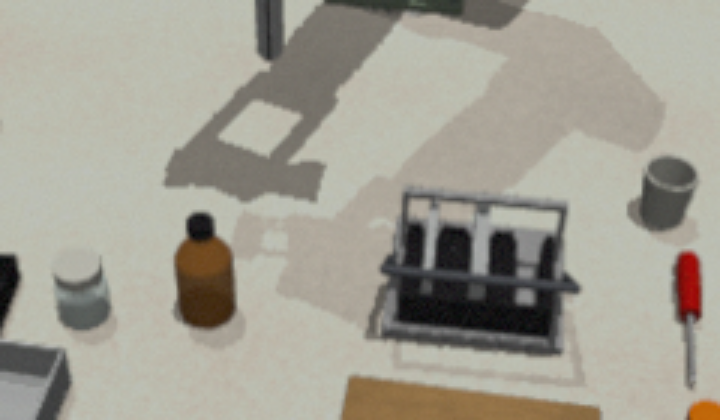

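The final view shows both plates home, at (433,245) and (482,245). The wide slot is empty, the bail is back and the bystanders look untouched.

```bash
python3 -c "
from workcell import *
print(sign_off())"
```

```text
the job is handed in; nothing more can be done
None
```

The job is done and handed in at about 29.6 s of robot time, under the 72 s limit. I gripped the bail and swung it back first. Then I slid the thick plate into the middle slot and the thin plate into the narrow slot. Each plate was pushed on until the force rose to about 18 N with no further movement.

**Last checks (top camera):**

| Item | Measured | Expected when home |
|---|---|---|
| Thick plate, middle slot | middle at x ≈ 40.6 mm, upright | 41 mm |
| Thin plate, narrow slot | middle at x ≈ 40.4 mm, upright | 41 mm |
| Wide slot | nothing at plate height | empty |
| Bail | about 2.4 rad (1.57 is upright) | well past upright |

- **Small disagreement:** the camera and the robot differed by about 2 mm across the slots, which I corrected while inserting. The fingers also stopped 1–2 mm short of where I had calculated.
- **Bystanders:** the bottle, jar, cup and hex driver looked unmoved in the last picture. I did not measure any bystander again, and the scraper and most of the tray were outside that crop.
- **Verdict:** the hand-in gave none.

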